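# Stand the perfume vials in the tumblers

### The arm

A 7-joint arm with a two-finger parallel gripper is mounted at the origin on the work surface. World frame = base frame: x ahead of the robot, y to its left, z up, the work surface at z = 0. Lengths are in m, angles in rad, forces in N, time in s.
With the tool pointing down it reaches from about 0.425 to 0.925 m from the base axis. Payload 6.8 kg.
Tool frame: the origin (TCP) lies on the centre line of the jaws, within the pads' length; the fingertips stand 11 mm ahead of it and the grasp point (between the pads) lies 8 mm behind it; z points along the fingers, y is the direction in which the jaws open and shut (so a half turn about z gives the same grasp; the last joint's range is limited). The gripper opens to 85 mm and grips with 20 to 120 N. Pads are 22 mm wide; open, the fingers measure 114 mm over their backs; the gripper's body (76 mm by 85 mm) begins 54 mm behind the grasp point. The pads swing forward as they close: fully open they stand 13 mm farther back than shut.
Start: joints at [-1.407, 0.477, 0.022, 1.555, -0.011, 1.109, -0.083], TCP at [0.181, 0.65, 0.242] pointing down, gripper open.
Joint ranges: [-2.96, 2.96], [-0.34, 2.1], [-1.41, 1.46], [0.24, 2.44], [-1.37, 4.51], [0.17, 1.92], [-2.96, 2.96]. Speed limits (rad/s): [2.39, 2.39, 3.14, 3.14, 3.14, 3.14, 3.14].

### API

Orientations are given as a rotation vector (axis times angle).
In Python, from bench import r gives the robot as it stands.
- The arm moves only by the tool send_rows, never from a script. Its argument "deltas" is a list of rows, each a list of 7 numbers: the opening, from 0 (shut) to 1 (fully open), then the shift along the tool's x, y, z as a fraction of full scale, then the turn, a rotation vector about the tool's x, y, z as a fraction of full scale. In form: [[hand, x, y, z, ax, ay, az], ...]. A call has 1 to 20 rows; each row is the pose to reach, as a shift and turn from the pose commanded when the call began, along the tool's axes at that moment, turning the shorter way round; what a row does not reach only later rows make up. Full scale, the value 1, is 150 mm for a shift and 180 degrees for a turn. A row lasts 1/12 s, in which the tool goes at most 41.7 mm and 7.16 degrees, less where a joint would pass 70% of its speed; a pose out of reach is approached as far as the arm can. A call with a number of a shift or a turn outside -1 to 1 is refused whole. A call with a gripper value outside its range is refused whole. The fingers move at their own pace and stop on an object; "squeeze" is the grip in N (left out, the last holds). Time passes only in rows, so rows that repeat a pose let the fingers close. It gives the time, the measured TCP pose, the force and the opening at its end, in the units of the state.
- r.get_obs(): the state, without advancing time (a new reading comes with each control period).
- r.grab_frame(name): name is "side" or "top"; returns a dict with "pixels" (384x512x3 uint8, red, green, blue), "camera_matrix" (3x3 intrinsics, pixels), "dist_coeffs" ([k1, k2, p1, p2, k3] as OpenCV has them; the pictures are not rectified), "rvec" (rotation vector, rad) and "tvec" (3), from world to camera coordinates, as OpenCV has them. Camera axes: x right, y down, z forward; pixel columns grow to the right and rows downward; lengths in m; the calibration is good to about 2 mm. A picture is of the moment at which its call begins. There is no depth.
- r.hand_in(): hands the job in, once; it reports no verdict.
The state is a dict: "clock": time; "joints": joint angles; "qvel": joint speeds; "tau": joint torques, N m; "tcp_pos": TCP position; "orientation": TCP orientation; "contact_force": force on the tool from outside, world axes, zero at the start; "moment": the same for the moment, N m; "grip_width": finger opening in m.
Only numpy, scipy, OpenCV 4.12 (cv2) and the standard library are available. Lean on these libraries where they do the work, as an engineer would, in place of code of your own. Each camera call takes 0.05 s, during which the arm holds its last target. There are 200 camera calls.

### The job

On the sloping wooden stand lie two glass perfume vials with long cylindrical caps: stand one in each of the two empty narrow tumblers, cap up. They are glass and the tumblers' floors are at unknown depths, so set each gently down until it touches the floor before letting go: do not let it fall in and do not press it hard. Leave the ball-stoppered vial on the stand, the vial already stored and the other bottles and jars where they are.

Things in the scene. Friction and masses are not known exactly. Their poses are not given: they have to be found in the camera images.
- vial1: glass perfume vial, 140 mm long: clear glass body 24 mm in diameter and 84 mm long, 4 mm metal neck, black cylindrical cap 26 mm in diameter and 52 mm long; about 70 g. Origin: centre of its glass bottom; +z runs along it to the cap. Starts lying in a lane of the stand, 42 degrees above level, cap at the upper end.
- vial2: glass perfume vial, 140 mm long: clear glass body 24 mm in diameter and 84 mm long, 4 mm metal neck, black cylindrical cap 26 mm in diameter and 52 mm long; about 70 g. Origin: centre of its glass bottom; +z runs along it to the cap. The same as vial1; lies in another lane.
- vial1_cap (a point): grip point on vial1's axis in its cap, 115 mm from the bottom (25 mm from the top)
- vial2_cap (a point): the same on vial2
- stopper_vial: vial with the same glass body but a black ball stopper 33 mm in diameter in place of the cap, 118 mm long; lies in the third lane of the stand; bystander. Origin: centre of its bottom, +z towards the stopper.
- stand: fixed wooden sloping display stand, 130 by 210 mm foot, 10 mm thick; slope 42 degrees, rising along its +x; three lanes 75 mm apart along its y, each between 11 mm high ribs, closed by a lip below. The slope is 83 mm long, so the caps overhang its upper edge freely at about 108 mm above the table and 32 mm ahead (+x) of the origin. Origin: on the table, 25 mm ahead (+x) of the foot's centre.
- tumbler_a: fixed narrow square tumbler, grey stone look: 100 mm tall, square inside 36 by 36 mm, walls 4 mm; foot 64 by 64 by 8 mm. Origin: centre of the foot's underside; z up, x and y across its walls. EMPTY. Its cork floor, a sprung pad giving up to 8 mm (2 N per mm), lies 17 to 62 mm above the table; its height is not reported: feel for it.
- tumbler_b: fixed narrow square tumbler, grey stone look: 100 mm tall, square inside 36 by 36 mm, walls 4 mm; foot 64 by 64 by 8 mm. Origin: centre of the foot's underside; z up, x and y across its walls. EMPTY. Its cork floor, a sprung pad giving up to 8 mm (2 N per mm), lies 17 to 62 mm above the table; its height is not reported: feel for it.
- tumbler_full: fixed narrow square tumbler, grey stone look: 100 mm tall, square inside 36 by 36 mm, walls 4 mm; foot 64 by 64 by 8 mm. Origin: centre of the foot's underside; z up, x and y across its walls. It already holds the stored vial; its floor is 20 mm above the table.
- stored_vial: vial like vial1, standing cap up in tumbler_full; bystander. Origin: centre of its bottom.
- flacon: rectangular amber perfume bottle 45 by 70 mm, 113 mm tall with round black cap; bystander. Origin: centre of its underside.
- cream_jar: low white jar 60 mm in diameter, 45 mm tall; bystander. Origin: centre of its underside.
- round_bottle: round clear bottle 72 mm in diameter with a glass ball stopper, 123 mm tall; bystander. Origin: centre of its underside.
Mind the look-alikes: they are no part of the job. Leave any orange look-alike of the vial2 alone.

How it is judged:
At the end, for the whole second after the job is handed in: A capped vial stands at rest in each empty tumbler: bottom within 14 mm of its axis and under 72 mm above the table, cap up, leaning under 0.3 rad; stopper and stored vials within 25 mm, flacon, cream jar and round bottle within 30 mm of where they started ((((horizontal distance between vial1 and tumbler_a below 0.014 m and height (world z) of vial1 below 0.072 m and angle between vial1's own z axis and vertical below 0.3 rad) and (horizontal distance between vial2 and tumbler_b below 0.014 m and height (world z) of vial2 below 0.072 m and angle between vial2's own z axis and vertical below 0.3 rad)) or ((horizontal distance between vial1 and tumbler_b below 0.014 m and height (world z) of vial1 below 0.072 m and angle between vial1's own z axis and vertical below 0.3 rad) and (horizontal distance between vial2 and tumbler_a below 0.014 m and height (world z) of vial2 below 0.072 m and angle between vial2's own z axis and vertical below 0.3 rad))) and linear speed of each of vial1, vial2 below 0.03 m/s and distance of each of stopper_vial, stored_vial from where it was at the start of the episode below 0.025 m and distance of each of flacon, cream_jar, round_bottle from where it was at the start of the episode below 0.03 m); the robot touches nothing.
It fails at once if a bystander was disturbed (stopper or stored vial moved over 25 mm; flacon, cream jar or round bottle over 30 mm) (distance of any of stopper_vial, stored_vial from where it was at the start of the episode above 0.025 m or distance of any of flacon, cream_jar, round_bottle from where it was at the start of the episode above 0.03 m).
It fails at once if a vial fell down a tumbler instead of being set down (faster than 0.45 m/s inside it) ((horizontal distance between vial1 and tumbler_a below 0.02 m and height (world z) of vial1 below 0.097 m and linear speed of vial1 above 0.45 m/s) or (horizontal distance between vial1 and tumbler_b below 0.02 m and height (world z) of vial1 below 0.097 m and linear speed of vial1 above 0.45 m/s) or (horizontal distance between vial2 and tumbler_a below 0.02 m and height (world z) of vial2 below 0.097 m and linear speed of vial2 above 0.45 m/s) or (horizontal distance between vial2 and tumbler_b below 0.02 m and height (world z) of vial2 below 0.097 m and linear speed of vial2 above 0.45 m/s)).
It fails at once if a vial was pressed hard against a tumbler (over 20 N) (contact force between any of vial1, vial2 and tumbler_a above 20 N or contact force between any of vial1, vial2 and tumbler_b above 20 N).
It also fails if it takes over 61 s, if anything falls off the work surface, if the arm or the gripper's body presses on something with over 40 N, if the wrist force passes 120 N, or if a joint passes its speed limit or range.

## Working session

There is one attempt and no reset: what is moved stays moved. The work goes in short steps, Python scripts to look and compute and a tool call to move; the robot and the scene stay as the last step left them, time stands still between calls to the robot, and variables do not carry over. Pictures are saved under pics/ and viewed, about 8 in all and at most 12, crops included, and the job is handed in when it is done.

Besides the shell and the picture viewer there is one more tool, called after "Emit:" by a JSON object that holds its "name" and its "arguments", one argument or row to a line. send_rows: Moves the arm, as the interface text tells. Shift numbers are shares of 150 mm and turn numbers shares of 180 degrees, none past 1 either way. Its arguments: {"type":"object","properties":{"deltas":{"type":"array","items":{"type":"array","items":{"type":"number"}}},"squeeze":{"type":"number"}},"required":["deltas"]}

```bash
mkdir -p pics; ls
python3 - <<'E'
from bench import r
import cv2,numpy as np
o=r.get_obs();print({k:np.round(v,3) for k,v in o.items()})
for n in("side","top"):
    f=r.grab_frame(n);cv2.imwrite(f"pics/{n}0.png",f["pixels"][:,:,::-1])
    np.savez(f"{n}.npz",**f)
    R=cv2.Rodrigues(np.array(f["rvec"]))[0];print(n,f["camera_matrix"],f["dist_coeffs"],-R.T@np.array(f["tvec"]).ravel(),R)
E
```

```text
pics
{'clock': np.float64(0.0), 'joints': array([-1.407,  0.478,  0.022,  1.556, -0.012,  1.109, -0.083]), 'qvel': array([ 0.002, -0.   , -0.001,  0.   , -0.001,  0.001, -0.001]), 'tau': array([-0.0000e+00, -5.9642e+01,  1.6080e+00, -2.8120e+01,  1.2000e-02,
        9.0000e-03,  0.0000e+00]), 'tcp_pos': array([0.181, 0.65 , 0.241]), 'orientation': array([-4.260e-01, -3.113e+00,  3.000e-03]), 'contact_force': array([0.616, 0.559, 0.404]), 'moment': array([ 0.006, -0.016,  0.001]), 'grip_width': np.float64(0.085)}
side [[374.36590904   0.         249.93648679]
 [  0.         374.36590904 188.87948576]
 [  0.           0.           1.        ]] [-0.11698124  0.          0.          0.          0.        ] [ 0.19189801 -0.46489669  0.79043487] [[ 0.79190625 -0.61038966  0.01757701]
 [-0.4563127  -0.61064762 -0.64721573]
 [ 0.40578715  0.50451357 -0.76210422]]
top [[383.36705202   0.         253.56519055]
 [  0.         383.36705202 189.5732475 ]
 [  0.           0.           1.        ]] [-0.02111105  0.          0.          0.          0.        ] [ 0.43765123 -0.02868963  0.9820541 ] [[ 0.00403501 -0.99995015  0.00913323]
 [-0.99217337 -0.00514317 -0.124762  ]
 [ 0.12480275 -0.00855833 -0.99214466]]
```

View pics/side0.png

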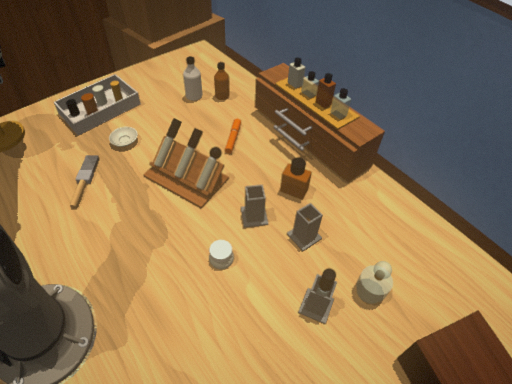

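View pics/top0.png

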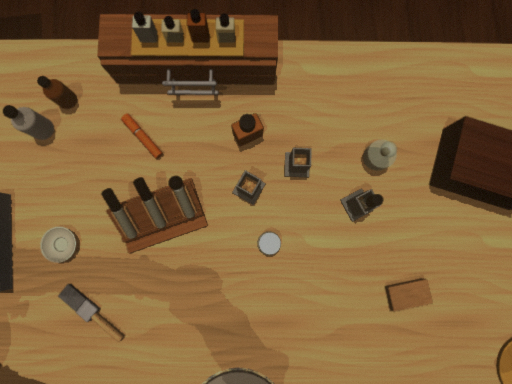

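Both views: two long-capped vials on the stand at top (112,195) and (142,185), side (174,128) and (195,137). What could be taken for them: the ball-stopper vial at top (177,183), the orange look-alike at top (140,135), the stored vial's cap at top (373,200), and the dark bottle caps. Empty tumblers are at top (250,186) and (300,160). One close crop will check this choice.

Run:
```python
import cv2,numpy as np
s=np.load("side.npz")["pixels"][:,:,::-1];t=np.load("top.npz")["pixels"][:,:,::-1]
g=lambda im,x,y,w,h,k:cv2.resize(im[y:y+h,x:x+w],None,fx=k,fy=k,interpolation=cv2.INTER_CUBIC)
a=g(t,95,165,120,90,3.33)[:300,:400];b=g(t,220,135,120,90,3.33)[:300,:400]
c=g(s,135,110,120,90,3.33)[:300,:400];d=g(s,230,175,120,90,3.33)[:300,:400]
f=lambda x:cv2.resize(x,(400,300))
cv2.imwrite("pics/crop.png",np.vstack([np.hstack([f(a),f(b)]),np.hstack([f(c),f(d)])]))
```

```text
(no output)
```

View pics/crop.png

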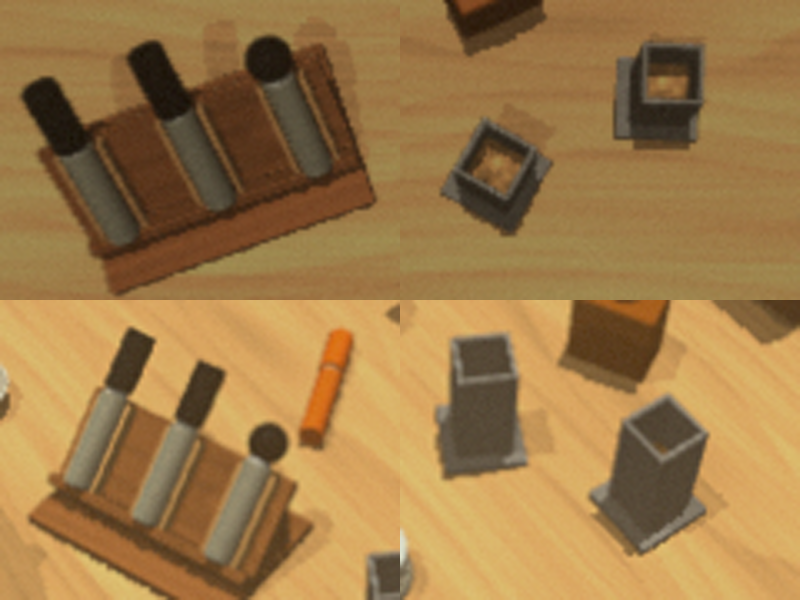

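```bash
cat > h.py <<'E'
import cv2,numpy as np
def cam(f):
    R=cv2.Rodrigues(np.array(f["rvec"],float))[0];t=np.array(f["tvec"],float).ravel()
    return np.array(f["camera_matrix"]),np.array(f["dist_coeffs"]),R,t
def ray(f,p):
    K,d,R,t=cam(f);u=cv2.undistortPoints(np.array([[p]],float),K,d)[0,0]
    v=R.T@np.array([*u,1]);return -R.T@t,v/np.linalg.norm(v)
def plane(f,p,z):
    c,v=ray(f,p);return c+v*(z-c[2])/v[2]
def tri(f,p,g,q):
    a,u=ray(f,p);b,v=ray(g,q)
    s=np.linalg.lstsq(np.c_[u,-v],b-a,rcond=None)[0];P,Q=a+s[0]*u,b+s[1]*v
    return (P+Q)/2,np.linalg.norm(P-Q)
def proj(f,P):
    K,d,R,t=cam(f);return cv2.projectPoints(np.array(P,float).reshape(-1,3),cv2.Rodrigues(R)[0],t,K,d)[0][:,0]
def blobs(f,box,thr=55,mn=40):
    x,y,w,h=box;m=(f["pixels"][y:y+h,x:x+w].max(2)<thr).astype(np.uint8)
    n,_,st,c=cv2.connectedComponentsWithStats(m)
    return [(c[i]+[x,y],st[i,4]) for i in range(1,n) if st[i,4]>mn]
E
python3 - <<'E'
from h import *
s=dict(np.load("side.npz"));t=dict(np.load("top.npz"))
for f,box in((t,(95,165,120,60)),(s,(150,110,80,55))):
    for thr in(45,55,65):print(thr,[(b[0].round(1),b[1]) for b in blobs(f,box,thr)])
k=400/120
T=lambda l,x,y:np.mean(l,0)/k+[x,y]
for n,a,b in(("T1",T([(87,119),(138,155),(108,200),(55,167)],220,135),T([(50,38),(110,33),(118,73),(53,82)],230,175)),
 ("T2",T([(241,43),(303,43),(303,100),(241,103)],220,135),T([(269,97),(307,133),(260,160),(222,128)],230,175))):
    print(n,a,b,tri(t,a,s,b),plane(t,a,.1),plane(s,b,.1))
k=400/120
# body bottom visible ends
for n,a,b in(("A",(122,237),(78,180)),("B",(217,203),(148,220)),("C",(318,170),(222,258))):
    print(n,tri(t,np.array(a)/k+[95,165],s,np.array(b)/k+[135,110]))
for n,l in(("T1",[(87,119),(138,155),(108,200),(55,167)]),("T2",[(241,43),(303,43),(303,100),(241,103)])):
    print(n,[plane(t,np.array(c)/k+[220,135],.1).round(3)[:2] for c in l])
for p,n in(((248,122),"flacon"),((269,243),"jar")):print(n,plane(t,p,.09 if n=="flacon" else .045))
E
```

```text
45 [(array([142.7, 189.4]), np.int32(230)), (array([175.5, 182.7]), np.int32(129)), (array([111.5, 200. ]), np.int32(229))]
55 [(array([142.8, 189.3]), np.int32(246)), (array([175.6, 182.8]), np.int32(144)), (array([111.6, 200.1]), np.int32(249))]
65 [(array([175.7, 182.7]), np.int32(159)), (array([142.9, 189.4]), np.int32(260)), (array([111.8, 200.2]), np.int32(266)), (array([159.5, 212.2]), np.int32(43))]
45 []
55 []
65 []
T1 [249.1   183.075] [254.825 191.95 ] (array([ 0.56226367, -0.02525437,  0.10342078]), np.float64(0.0023641489638548544)) [ 0.5637709  -0.02586061  0.1       ] [ 0.56302882 -0.02253517  0.1       ]
T2 [301.6   156.675] [309.35 213.85] (array([ 0.62675801, -0.14853889,  0.09624205]), np.float64(0.0025864673157299646)) [ 0.62705033 -0.14878359  0.1       ] [ 0.62318081 -0.14968692  0.1       ]
A (array([0.44162331, 0.25999326, 0.03802717]), np.float64(0.003054500876485808))
B (array([0.4678718 , 0.1925564 , 0.02997943]), np.float64(0.0049086021039837675))
C (array([0.49243445, 0.11748225, 0.03483321]), np.float64(0.0049304146717568794))
T1 [array([ 0.593, -0.019]), array([ 0.568, -0.054]), array([ 0.536, -0.034]), array([0.559, 0.003])]
T2 [array([ 0.648, -0.127]), array([ 0.648, -0.171]), array([ 0.607, -0.17 ]), array([ 0.605, -0.127])]
flacon [ 0.7132305  -0.02236949  0.09      ]
jar [ 0.42523912 -0.074701    0.045     ]
```

```bash
cat >> h.py <<'E'
from scipy.spatial.transform import Rotation as Ro
def toolR(up,yj):   # tool z = -up, jaws along yj
    z=-np.array(up)/np.linalg.norm(up);y=np.array(yj,float);y-=z*(y@z);y/=np.linalg.norm(y)
    return np.c_[np.cross(y,z),y,z]
def delta(o,grip,R):  # grip = world point for grasp point (8 mm behind TCP)
    C=Ro.from_rotvec(o["orientation"]).as_matrix();p=np.array(grip)+.008*R[:,2]
    sh=C.T@(p-o["tcp_pos"])/.15;tu=Ro.from_matrix(C.T@R).as_rotvec()/np.pi
    return sh.round(3),tu.round(4),"tcp goal",p.round(3)
E
python3 - <<'E'
from h import *
from bench import r
s=dict(np.load("side.npz"));t=dict(np.load("top.npz"))
k=400/120
print("side",[(b[0].round(1),b[1]) for thr in(75,90) for b in blobs(s,(150,112,80,53),thr,30)])
o=r.get_obs();print(Ro.from_rotvec(o["orientation"]).as_matrix().round(3))
for n,c,z,b in(("A",(111.6,200.1),.128,(122,237)),("B",(142.8,189.3),.128,(217,203))):
    C=plane(t,c,z);print(n,C)
    q=np.array(b)/k+[95,165]
    B=plane(t,q,.045);d=C-B;print(B,"heading",np.degrees(np.arctan2(d[1],d[0])),np.hypot(*d[:2]))
# heading from cap line and stand lower edge
a=plane(t,(111.6,200.1),.128)-plane(t,(142.8,189.3),.128);print(a,np.linalg.norm(a),np.degrees(np.arctan2(a[1],a[0]))-90)
e=plane(t,np.array((118,292))/k+[95,165],.01)-plane(t,np.array((375,203))/k+[95,165],.01);print(e,np.linalg.norm(e),np.degrees(np.arctan2(e[1],e[0]))-90)
E
```

```text
side [(array([173.6, 128.2]), np.int32(129)), (array([194.5, 138.1]), np.int32(125)), (array([215.1, 152.8]), np.int32(65)), (array([173.5, 128.2]), np.int32(143)), (array([194.5, 138.2]), np.int32(148)), (array([215.2, 152.6]), np.int32(89))]
[[-0.963  0.268 -0.   ]
 [ 0.268  0.963 -0.002]
 [-0.    -0.002 -1.   ]]
A [0.51970797 0.2813776  0.128     ]
[0.44025337 0.25860015 0.045     ] heading 15.996141445899125 0.0826549803445674
B [0.54441306 0.21246695 0.128     ]
[0.46527795 0.19024752 0.045     ] heading 15.683598802697047 0.08219531284777586
[-2.47050908e-02  6.89106459e-02 -1.11022302e-16] 0.07320531827206563 19.723216646491352
[-0.06760761  0.1917998   0.        ] 0.20336654353190112 19.41707211921461
```

Run:
```python
from h import *
from bench import r
s=dict(np.load("side.npz"));t=dict(np.load("top.npz"))
A=tri(t,(111.6,200.1),s,(173.6,128.2));B=tri(t,(142.8,189.3),s,(194.5,138.1));print(A,B)
h=np.radians(19.5);ex=np.array([np.cos(h),np.sin(h),0]);ey=np.array([-np.sin(h),np.cos(h),0]);ez=np.array([0,0,1.])
up=np.cos(np.radians(30))*ez+np.sin(np.radians(30))*ex
R=toolR(up,ey);print(R.round(3))
o=r.get_obs()
print("hover",delta(o,B[0]+up*.10,R));print("A hover",delta(o,A[0]+up*.10,R))
```

```text
(array([0.52085742, 0.28895217, 0.10827964]), np.float64(0.0016996410152309487)) (array([0.54584918, 0.21853023, 0.108496  ]), np.float64(0.0022910326510314364))
[[-0.816 -0.334 -0.471]
 [-0.289  0.943 -0.167]
 [ 0.5    0.    -0.866]]
hover (array([-3.365, -1.94 ,  0.359]), array([ 0.0505,  0.1613, -0.1904]), 'tcp goal', array([0.589, 0.234, 0.188]))
A hover (array([-3.079, -1.532,  0.359]), array([ 0.0505,  0.1613, -0.1904]), 'tcp goal', array([0.564, 0.304, 0.188]))
```

Emit:
{"name": "send_rows", "arguments": {
  "deltas": [
    [0.6,-1,-0.5,-0.3,0,0,0],
    [0.6,-1,-0.5,-0.3,0,0,0],
    [0.6,-1,-0.5,-0.3,0,0,0],
    [0.6,-1,-0.5,-0.3,0,0,0]
  ],
  "squeeze": 40
}}

```text
clock: 0.43
tcp_pos: [0.3015, 0.5406, 0.2854]
orientation: [-0.425, -3.113, 0.002]
contact_force: [-0.0, 1.1, 0.0]
grip_width: 0.0513
```

Emit:
{"name": "send_rows", "arguments": {
  "deltas": [
    [0.6,-1,-0.5,0,0,0,0],
    [0.6,-1,-0.5,0,0,0,0],
    [0.6,-1,-0.5,0,0,0,0],
    [0.6,-1,-0.5,0,0,0,0]
  ]
}}

```text
clock: 0.77
tcp_pos: [0.4252, 0.4286, 0.2853]
orientation: [-0.425, -3.112, 0.001]
contact_force: [1.1, 1.2, -0.9]
grip_width: 0.0512
```

Emit:
{"name": "send_rows", "arguments": {
  "deltas": [
    [0.6,-1,-0.5,0,0.05,0.16,-0.19],
    [0.6,-1,-0.5,0,0.05,0.16,-0.19],
    [0.6,-1,-0.5,0,0.05,0.16,-0.19],
    [0.6,-1,-0.5,0,0.05,0.16,-0.19],
    [0.6,-1,-0.5,0,0.05,0.16,-0.19],
    [0.6,-1,-0.5,0,0.05,0.16,-0.19],
    [0.6,-1,-0.5,0,0.05,0.16,-0.19],
    [0.6,-1,-0.5,0,0.05,0.16,-0.19],
    [0.6,-1,-0.5,0,0.05,0.16,-0.19]
  ]
}}

```text
clock: 1.52
tcp_pos: [0.5485, 0.3181, 0.2841]
orientation: [0.441, -2.59, 0.116]
contact_force: [-0.5, -0.8, -0.1]
grip_width: 0.0513
```

```bash
cat > goA.py <<'E'
from h import *
from bench import r
import sys
A=np.array([.5209,.2890,.109]);B=np.array([.5458,.2185,.109])
h=np.radians(19.5);ex=np.array([np.cos(h),np.sin(h),0]);ey=np.array([-np.sin(h),np.cos(h),0]);ez=np.array([0,0,1.])
up=np.cos(np.radians(30))*ez+np.sin(np.radians(30))*ex;R=toolR(up,ey)
P=dict(A=A,B=B)[sys.argv[1]];o=r.get_obs()
print(o["clock"],o["joints"].round(2),o["tcp_pos"].round(4),o["contact_force"].round(2),o["grip_width"])
print(delta(o,P+up*float(sys.argv[2]),R))
E
python3 goA.py A .07
```

```text
1.5167 [-0.6   0.68  0.06  1.23 -0.14  1.75  1.38] [0.5485 0.3181 0.2841] [-0.48 -0.79 -0.07] 0.05128286887952989
(array([-0.375, -0.122,  0.718]), array([ 0.0006,  0.0013, -0.0008]), 'tcp goal', array([0.55 , 0.299, 0.163]))
```

Emit:
{"name": "send_rows", "arguments": {
  "deltas": [
    [0.6,-0.37,-0.12,0.72,0,0,0],
    [0.6,-0.37,-0.12,0.72,0,0,0],
    [0.6,-0.37,-0.12,0.72,0,0,0],
    [0.6,-0.37,-0.12,0.72,0,0,0],
    [0.6,-0.37,-0.12,0.72,0,0,0]
  ]
}}

```text
clock: 1.93
tcp_pos: [0.5481, 0.2988, 0.1641]
orientation: [0.441, -2.588, 0.118]
contact_force: [1.1, -0.5, 0.7]
grip_width: 0.0512
```

```bash
python3 goA.py A 0
python3 - <<'E'
from h import *
from bench import r
S=r.grab_frame("side")["pixels"];T=r.grab_frame("top")["pixels"]
g=lambda im,x,y:cv2.resize(im[y:y+110,x:x+110],(400,400),interpolation=cv2.INTER_CUBIC)
cv2.imwrite("pics/hov.png",np.hstack([g(T,70,140),g(S,125,80)])[:,:,::-1])
E
```

```text
1.9333 [-0.58  0.76  0.05  1.36 -0.13  1.54  1.42] [0.5481 0.2988 0.1641] [ 1.13 -0.51  0.67] 0.05123760401392277
(array([-0.015, -0.002,  0.468]), array([ 0.0005,  0.0007, -0.0008]), 'tcp goal', array([0.517, 0.288, 0.102]))
```

View pics/hov.png

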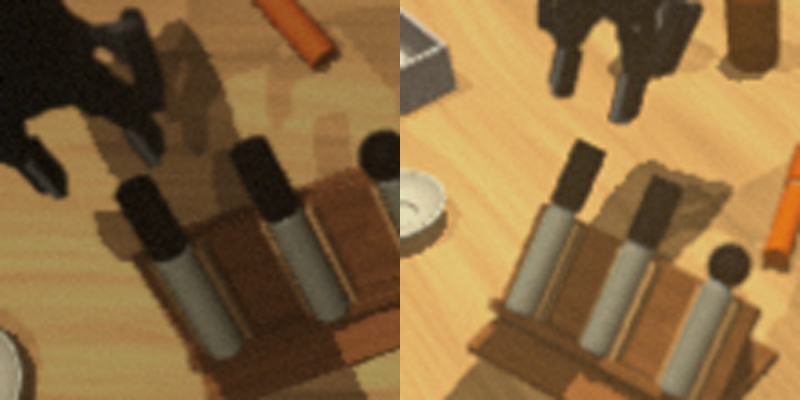

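The fingers straddle the left vial's cap line (fingertips at crop (45,185) and (150,155), cap end at (130,185)), so I'll go down and grip.

Emit:
{"name": "send_rows", "arguments": {
  "deltas": [
    [0.6,0,0,0.15,0,0,0],
    [0.6,0,0,0.3,0,0,0],
    [0.6,-0.01,0,0.4,0,0,0],
    [0.6,-0.015,0,0.47,0,0,0],
    [0.6,-0.015,0,0.47,0,0,0],
    [0,-0.015,0,0.47,0,0,0],
    [0,-0.015,0,0.47,0,0,0],
    [0,-0.015,0,0.47,0,0,0],
    [0,-0.015,0,0.47,0,0,0],
    [0,-0.015,0,0.47,0,0,0],
    [0,-0.015,0,0.47,0,0,0]
  ],
  "squeeze": 40
}}

```text
clock: 2.95
tcp_pos: [0.5199, 0.2892, 0.1036]
orientation: [0.444, -2.594, 0.114]
contact_force: [2.2, 1.6, 7.4]
grip_width: 0.0251
```

Emit:
{"name": "send_rows", "arguments": {
  "deltas": [
    [0,0.05,0,-0.09,0,0,0],
    [0,0.12,0,-0.2,0,0,0],
    [0,0.22,0,-0.38,0,0,0],
    [0,0.33,0,-0.57,0,0,0],
    [0,0.45,0,-0.78,0,0,0],
    [0,0.5,0,-0.87,0,0,0],
    [0,0.5,0,-0.87,0,0,0]
  ]
}}

```text
clock: 3.53
tcp_pos: [0.5199, 0.2889, 0.2581]
orientation: [0.445, -2.598, 0.112]
contact_force: [-0.8, 0.4, -1.4]
grip_width: 0.0249
```

```bash
python3 goA.py A 0.1
python3 - <<'E'
from h import *
from bench import r
S=r.grab_frame("side")["pixels"];T=r.grab_frame("top")["pixels"]
g=lambda im,x,y:cv2.resize(im[y:y+130,x:x+130],(400,400),interpolation=cv2.INTER_CUBIC)
cv2.imwrite("pics/lift.png",np.hstack([g(T,70,110),g(S,125,60)])[:,:,::-1])
E
```

```text
3.5333 [-0.59  0.62  0.06  1.38 -0.13  1.65  1.4 ] [0.5199 0.2889 0.2581] [-0.85  0.36 -1.41] 0.024865895271685035
(array([-0.499, -0.003,  0.251]), array([ 0.0012,  0.0043, -0.0001]), 'tcp goal', array([0.564, 0.304, 0.189]))
```

View pics/lift.png

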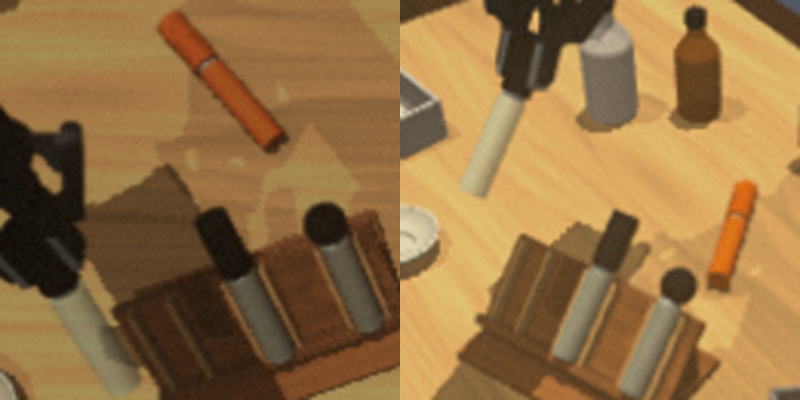

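```bash
cat > goT.py <<'E'
from h import *
from bench import r
import sys
# args: x y zgrip heading phi
x,y,z,hd,phi=map(float,sys.argv[1:6]);h=np.radians(hd);p=np.radians(phi)
ex=np.array([np.cos(h),np.sin(h),0]);ey=np.array([-np.sin(h),np.cos(h),0]);ez=np.array([0,0,1.])
R=toolR(np.cos(p)*ez-np.sin(p)*ex,ey);o=r.get_obs()
print(o["clock"],o["joints"].round(2),o["tcp_pos"].round(4),o["contact_force"].round(2),o["grip_width"].round(4))
print(delta(o,[x,y,z],R))
E
python3 goT.py .53 .27 .31 19.5 18; python3 goT.py .626 -.149 .31 -20 18
python3 - <<'E'
from h import *
from bench import r
o=r.get_obs();C=Ro.from_rotvec(o["orientation"]).as_matrix()
s=dict(np.load("side.npz"));t=dict(np.load("top.npz"));k=400/130
n=tri(t,np.array((62,290))/k+[70,110],s,np.array((120,92))/k+[125,60])[0];b=tri(t,np.array((125,388))/k+[70,110],s,np.array((72,190))/k+[125,60])[0]
a=n-b;print(n,b,np.linalg.norm(a),a/np.linalg.norm(a),"tool frame",C.T@a/np.linalg.norm(a),np.degrees(np.arcsin(a[2]/np.linalg.norm(a))))
E
```

```text
[0.50260521 0.27611724 0.25026945] [0.44038825 0.25553748 0.1934778 ] 0.08671659593043755 [0.71747466 0.237322   0.65491097] tool frame [-0.33343108 -0.01339443 -0.94267932] 40.91289977664227Traceback (most recent call last):
  File "goT.py", line 8, in <module>
    print(o["clock"],o["joints"].round(2),o["tcp_pos"].round(4),o["contact_force"].round(2),o["grip_width"].round(4))
                                                                                            ^^^^^^^^^^^^^^^^^^^^^
AttributeError: 'float' object has no attribute 'round'
Traceback (most recent call last):
  File "goT.py", line 8, in <module>
    print(o["clock"],o["joints"].round(2),o["tcp_pos"].round(4),o["contact_force"].round(2),o["grip_width"].round(4))
                                                                                            ^^^^^^^^^^^^^^^^^^^^^
AttributeError: 'float' object has no attribute 'round'
```

```bash
sed -i 's/,o\["grip_width"\].round(4)/,o["grip_width"]/' goT.py
python3 goT.py .53 .27 .31 19.5 18.5; python3 goT.py .626 -.149 .31 -20 18.5
```

```text
3.6333 [-0.59  0.62  0.06  1.39 -0.13  1.64  1.4 ] [0.5182 0.2881 0.2534] [-0.3   0.13 -1.02] 0.024965606353925453
(array([ 0.117, -0.139, -0.309]), array([ 0.0006, -0.2672, -0.0005]), 'tcp goal', array([0.532, 0.271, 0.302]))
3.6333 [-0.59  0.62  0.06  1.39 -0.13  1.64  1.4 ] [0.5182 0.2881 0.2534] [-0.3   0.13 -1.02] 0.024965606353925453
(array([ 0.404, -2.998, -0.151]), array([-0.0213, -0.2565,  0.2242]), 'tcp goal', array([ 0.628, -0.15 ,  0.302]))
```

Emit:
{"name": "send_rows", "arguments": {
  "deltas": [
    [0,0.06,-0.05,-0.2,0,-0.07,0],
    [0,0.1,-0.1,-0.35,0,-0.14,0],
    [0,0.1,-0.14,-0.4,0,-0.2,0],
    [0,0.12,-0.14,-0.4,0,-0.267,0],
    [0,0.12,-0.14,-0.4,0,-0.267,0],
    [0,0.12,-0.14,-0.4,0,-0.267,0],
    [0,0.12,-0.14,-0.4,0,-0.267,0],
    [0,0.12,-0.14,-0.4,0,-0.267,0]
  ]
}}

```text
clock: 4.3
tcp_pos: [0.534, 0.2709, 0.3106]
orientation: [-0.478, 2.787, 0.077]
contact_force: [-1.3, -0.9, -1.6]
grip_width: 0.0255
```

```bash
python3 goT.py .626 -.149 .32 -20 18.5
```

```text
4.3 [-0.68  0.14  0.07  1.9   0.11  0.8   1.23] [0.534  0.2709 0.3106] [-1.26 -0.89 -1.59] 0.025451953643345585
(array([ 0.321, -2.855, -0.118]), array([ 0.0691, -0.0017,  0.2082]), 'tcp goal', array([ 0.628, -0.15 ,  0.312]))
```

Emit:
{"name": "send_rows", "arguments": {
  "deltas": [
    [0,0.02,-0.15,-0.01,0,0,0],
    [0,0.04,-0.35,-0.02,0,0,0],
    [0,0.06,-0.55,-0.03,0,0,0],
    [0,0.08,-0.75,-0.03,0,0,0],
    [0,0.11,-0.95,-0.04,0,0,0]
  ]
}}

```text
clock: 4.72
tcp_pos: [0.5692, 0.1313, 0.3125]
orientation: [-0.477, 2.789, 0.078]
contact_force: [0.4, -0.1, -1.6]
grip_width: 0.0252
```

Emit:
{"name": "send_rows", "arguments": {
  "deltas": [
    [0,0.02,-0.2,-0.01,0,0,0],
    [0,0.04,-0.4,-0.02,0,0,0],
    [0,0.06,-0.6,-0.03,0,0,0],
    [0,0.08,-0.8,-0.03,0,0,0],
    [0,0.11,-0.95,-0.04,0,0,0]
  ]
}}

```text
clock: 5.13
tcp_pos: [0.6003, -0.0104, 0.3128]
orientation: [-0.474, 2.789, 0.078]
contact_force: [-0.5, -0.5, -1.1]
grip_width: 0.0253
```

Emit:
{"name": "send_rows", "arguments": {
  "deltas": [
    [0,0.02,-0.2,-0.01,0.012,0,0.034],
    [0,0.04,-0.4,-0.02,0.024,0,0.068],
    [0,0.06,-0.6,-0.03,0.035,0,0.1],
    [0,0.08,-0.8,-0.03,0.046,0,0.14],
    [0,0.11,-0.9,-0.04,0.058,-0.001,0.175],
    [0,0.11,-0.95,-0.04,0.069,-0.002,0.208],
    [0,0.11,-0.95,-0.04,0.069,-0.002,0.208],
    [0,0.11,-0.95,-0.04,0.069,-0.002,0.208]
  ]
}}

```text
clock: 5.8
tcp_pos: [0.6307, -0.1469, 0.3131]
orientation: [0.486, 2.781, -0.077]
contact_force: [-0.5, -0.1, -0.5]
grip_width: 0.025
```

```bash
python3 goT.py .626 -.149 .25 -20 18.5
python3 - <<'E'
from h import *
from bench import r
S=r.grab_frame("side");T=r.grab_frame("top");np.savez("s2.npz",**S);np.savez("t2.npz",**T)
g=lambda im,x,y:cv2.resize(im[y:y+130,x:x+130],(400,400),interpolation=cv2.INTER_CUBIC)
cv2.imwrite("pics/t2.png",np.hstack([g(T["pixels"],250,80),g(S["pixels"],250,110)])[:,:,::-1])
E
```

```text
5.8 [-0.28  0.23  0.45  1.82 -0.05  0.8   1.4 ] [ 0.6307 -0.1469  0.3131] [-0.52 -0.13 -0.46] 0.025042163074134798
(array([ 0.157, -0.024,  0.444]), array([ 0.0008, -0.0003,  0.0009]), 'tcp goal', array([ 0.628, -0.15 ,  0.242]))
```

View pics/t2.png

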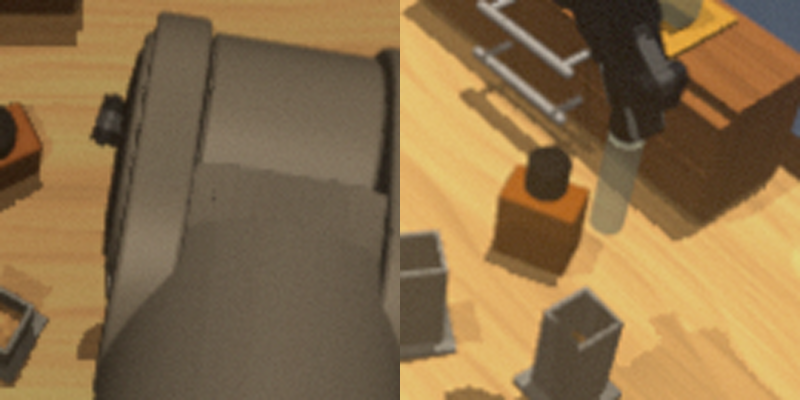

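Run:
```python
from h import *
from bench import r
s=dict(np.load("s2.npz"));o=r.get_obs();C=Ro.from_rotvec(o["orientation"]).as_matrix();G=o["tcp_pos"]-.008*C[:,2];print(G)
k=400/130
for z in(-.115,-.029,):print((proj(s,G+[0,0,z])[0]-[250,110])*k+[400,0])
# tumbler rims in both T poses
print("T2 rim",(proj(s,[.626,-.149,.1])[0]-[250,110])*k+[400,0],(proj(s,[.626,-.149,0.008])[0]-[250,110])*k+[400,0])
print("per mm bottom", (proj(s,G+[.01,0,-.115])-proj(s,G+[0,0,-.115]))*k,(proj(s,G+[0,.01,-.115])-proj(s,G+[0,0,-.115]))*k)
```

```text
[ 0.62815634 -0.14606339  0.32115031]
[605.80152157 219.83896337]
[626.59336692 128.96856774]
T2 rim [584.70784074 317.13044644] [568.66694849 384.76273833]
per mm bottom [[10.38927172 -6.52104745]] [[-10.14143036  -8.75378326]]
```

```bash
python3 goT.py .625 -.148 .235 -20 18.5
```

```text
5.9 [-0.28  0.22  0.45  1.82 -0.05  0.8   1.4 ] [ 0.6306 -0.1469  0.3136] [ 0.03  0.51 -1.09] 0.0250204355180308
(array([ 0.197, -0.021,  0.54 ]), array([0.0011, 0.0001, 0.0008]), 'tcp goal', array([ 0.627, -0.149,  0.227]))
```

Emit:
{"name": "send_rows", "arguments": {
  "deltas": [
    [0,0.05,0,0.14,0,0,0],
    [0,0.1,-0.01,0.28,0,0,0],
    [0,0.15,-0.02,0.42,0,0,0],
    [0,0.2,-0.02,0.54,0,0,0],
    [0,0.2,-0.02,0.54,0,0,0],
    [0,0.2,-0.02,0.54,0,0,0]
  ]
}}

```text
clock: 6.4
tcp_pos: [0.6267, -0.1491, 0.2273]
orientation: [0.489, 2.78, -0.076]
contact_force: [-0.3, 0.5, -0.2]
grip_width: 0.0254
```

```bash
python3 goT.py .625 -.148 .2 -20 18.5
python3 - <<'E'
from h import *
from bench import r
S=r.grab_frame("side");o=r.get_obs();C=Ro.from_rotvec(o["orientation"]).as_matrix();G=o["tcp_pos"]-.008*C[:,2];print(G)
k=10;im=cv2.resize(S["pixels"][165:235,275:345],(600,600),interpolation=cv2.INTER_CUBIC)
cv2.imwrite("pics/t3.png",im[:,:,::-1])
q=lambda P:((proj(S,P)[0]-[275,165])*600/70).round(1)
print("bottom",q(G+[0,0,-.115]),"neck",q(G+[0,0,-.031]),"rim",q([.625,-.148,.1]), "dx",q(G+[.01,0,-.115])-q(G+[0,0,-.115]))
E
```

```text
6.4 [-0.24  0.31  0.42  1.92 -0.11  0.62  1.44] [ 0.6267 -0.1491  0.2273] [-0.34  0.49 -0.18] 0.025411123690706458
(array([0.07 , 0.003, 0.222]), array([ 0.0008, -0.    ,  0.    ]), 'tcp goal', array([ 0.627, -0.149,  0.192]))
[ 0.62526617 -0.14858919  0.23631447]
bottom [308.5 364.2] neck [357.3 154.7] rim [295.  411.4] dx [ 27.2 -18. ]
```

View pics/t3.png

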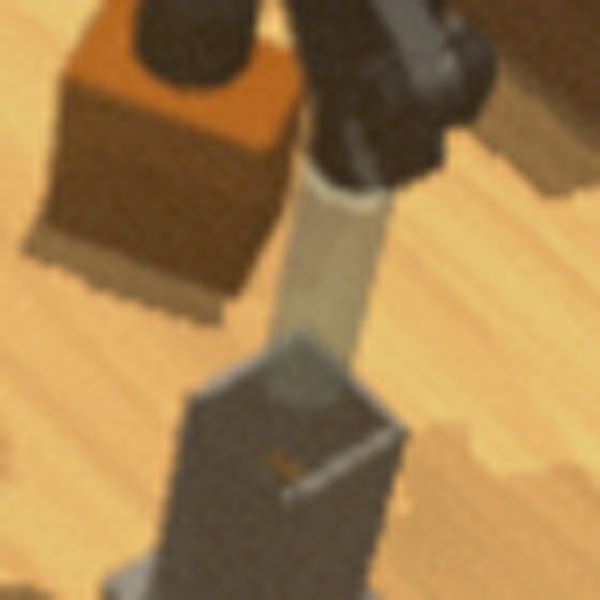

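Vial and tumbler line up: the vial axis is at crop (331,270) and the rim centre at (296,415), both where predicted. Now I'll lower it.

Emit:
{"name": "send_rows", "arguments": {
  "deltas": [
    [0,0.02,0,0.064,0,0,0],
    [0,0.04,0,0.127,0,0,0],
    [0,0.06,0,0.19,0,0,0],
    [0,0.08,0,0.254,0,0,0],
    [0,0.1,0,0.31,0,0,0],
    [0,0.1,0,0.31,0,0,0]
  ]
}}

```text
clock: 6.95
tcp_pos: [0.6264, -0.1492, 0.1763]
orientation: [0.492, 2.781, -0.077]
contact_force: [-0.7, 0.7, -0.9]
grip_width: 0.025
```

Emit:
{"name": "send_rows", "arguments": {
  "deltas": [
    [0,0.003,0,0.01,0,0,0],
    [0,0.006,0,0.02,0,0,0],
    [0,0.009,0,0.03,0,0,0],
    [0,0.009,0,0.03,0,0,0]
  ]
}}

```text
clock: 7.28
tcp_pos: [0.6282, -0.1497, 0.1745]
orientation: [0.491, 2.776, -0.076]
contact_force: [-0.1, 1.1, -1.0]
grip_width: 0.0251
```

```bash
python3 goT.py .625 -.148 .175 -20 18.5
```

```text
7.2833 [-0.21  0.38  0.38  1.97 -0.15  0.5   1.47] [ 0.6282 -0.1497  0.1745] [-0.14  1.09 -0.96] 0.02513173131706866
(array([0.022, 0.003, 0.043]), array([ 0.0009,  0.0008, -0.0005]), 'tcp goal', array([ 0.627, -0.149,  0.167]))
```

Emit:
{"name": "send_rows", "arguments": {
  "deltas": [
    [0,0,0,0,0,0,0],
    [0,0,0,0,0,0,0]
  ]
}}

```text
clock: 7.45
tcp_pos: [0.6282, -0.1497, 0.1747]
orientation: [0.491, 2.776, -0.076]
contact_force: [-0.2, -0.1, -0.3]
grip_width: 0.0251
```

```bash
python3 goT.py .625 -.148 .175 -20 18.5
```

```text
7.45 [-0.21  0.38  0.38  1.97 -0.15  0.5   1.47] [ 0.6282 -0.1497  0.1747] [-0.17 -0.09 -0.27] 0.02513338486107877
(array([0.022, 0.003, 0.044]), array([ 0.0009,  0.0009, -0.0005]), 'tcp goal', array([ 0.627, -0.149,  0.167]))
```

Emit:
{"name": "send_rows", "arguments": {
  "deltas": [
    [0,0.004,0,0.007,0,0,0],
    [0,0.008,0,0.014,0,0,0],
    [0,0.012,0,0.021,0,0,0],
    [0,0.014,0,0.028,0,0,0]
  ]
}}

```text
clock: 7.78
tcp_pos: [0.6273, -0.1494, 0.1696]
orientation: [0.491, 2.777, -0.076]
contact_force: [-0.1, -0.7, -0.9]
grip_width: 0.025
```

Emit:
{"name": "send_rows", "arguments": {
  "deltas": [
    [0,0.002,0,0.007,0,0,0],
    [0,0.004,0,0.014,0,0,0],
    [0,0.007,0,0.021,0,0,0],
    [0,0.009,0,0.028,0,0,0]
  ]
}}

```text
clock: 8.12
tcp_pos: [0.6275, -0.1494, 0.1652]
orientation: [0.491, 2.777, -0.076]
contact_force: [-0.0, -1.1, -1.0]
grip_width: 0.025
```

Emit:
{"name": "send_rows", "arguments": {
  "deltas": [
    [0,0.002,0,0.007,0,0,0],
    [0,0.004,0,0.014,0,0,0],
    [0,0.006,0,0.021,0,0,0],
    [0,0.006,0,0.021,0,0,0]
  ]
}}

```text
clock: 8.45
tcp_pos: [0.6276, -0.1495, 0.1618]
orientation: [0.491, 2.777, -0.076]
contact_force: [-0.8, -0.5, -1.1]
grip_width: 0.0252
```

Emit:
{"name": "send_rows", "arguments": {
  "deltas": [
    [0,0.002,0,0.007,0,0,0],
    [0,0.004,0,0.014,0,0,0],
    [0,0.006,0,0.021,0,0,0],
    [0,0.006,0,0.021,0,0,0]
  ]
}}

```text
clock: 8.78
tcp_pos: [0.6279, -0.1495, 0.1587]
orientation: [0.491, 2.777, -0.076]
contact_force: [0.6, -1.0, -0.3]
grip_width: 0.025
```

Emit:
{"name": "send_rows", "arguments": {
  "deltas": [
    [0,0.002,0,0.007,0,0,0],
    [0,0.004,0,0.014,0,0,0],
    [0,0.006,0,0.021,0,0,0],
    [0,0.006,0,0.021,0,0,0]
  ]
}}

```text
clock: 9.12
tcp_pos: [0.6283, -0.1497, 0.1559]
orientation: [0.491, 2.776, -0.076]
contact_force: [-1.7, 0.6, 5.8]
grip_width: 0.025
```

Emit:
{"name": "send_rows", "arguments": {
  "deltas": [
    [0,0.002,0,0.007,0,0,0],
    [0,0.004,0,0.014,0,0,0],
    [0,0.006,0,0.021,0,0,0],
    [0,0.006,0,0.021,0,0,0]
  ]
}}

```text
clock: 9.45
tcp_pos: [0.6288, -0.1499, 0.1534]
orientation: [0.491, 2.775, -0.076]
contact_force: [-2.8, 0.7, 10.8]
grip_width: 0.0252
```

Emit:
{"name": "send_rows", "arguments": {
  "deltas": [
    [0,-0.003,0,-0.01,0,0,0],
    [0,-0.007,0,-0.02,0,0,0],
    [0,-0.009,0,-0.027,0,0,0],
    [0,-0.009,0,-0.027,0,0,0]
  ]
}}

```text
clock: 9.78
tcp_pos: [0.6283, -0.1496, 0.1569]
orientation: [0.491, 2.776, -0.076]
contact_force: [-1.4, 0.1, 3.8]
grip_width: 0.025
```

Emit:
{"name": "send_rows", "arguments": {
  "deltas": [
    [0,-0.002,0,-0.005,0,0,0],
    [0,-0.004,0,-0.01,0,0,0],
    [0,-0.004,0,-0.01,0,0,0]
  ]
}}

```text
clock: 10.03
tcp_pos: [0.6281, -0.1496, 0.158]
orientation: [0.491, 2.777, -0.076]
contact_force: [-0.7, -0.0, 1.6]
grip_width: 0.0252
```

Light contact (about 2 N). Now release.

Emit:
{"name": "send_rows", "arguments": {
  "deltas": [
    [0.35,0,0,0,0,0,0],
    [0.4,0,0,0,0,0,0],
    [0.45,0,0,0,0,0,0],
    [0.5,0,0,0,0,0,0],
    [0.55,0,0,0,0,0,0],
    [0.55,0,0,0,0,0,0]
  ]
}}

```text
clock: 10.53
tcp_pos: [0.6282, -0.1497, 0.158]
orientation: [0.491, 2.777, -0.076]
contact_force: [-0.5, 0.5, -0.6]
grip_width: 0.047
```

```bash
python3 goT.py .625 -.148 .3 -20 18.5
python3 - <<'E'
from h import *
from bench import r
S=r.grab_frame("side")
cv2.imwrite("pics/rel.png",cv2.resize(S["pixels"][130:240,250:360],(500,500),interpolation=cv2.INTER_CUBIC)[:,:,::-1])
E
```

```text
10.5333 [-0.2   0.41  0.37  1.98 -0.17  0.47  1.48] [ 0.6282 -0.1497  0.158 ] [-0.5   0.51 -0.6 ] 0.04701567111938551
(array([-0.28 ,  0.006, -0.851]), array([ 0.0008,  0.0007, -0.0005]), 'tcp goal', array([ 0.627, -0.149,  0.292]))
```

View pics/rel.png

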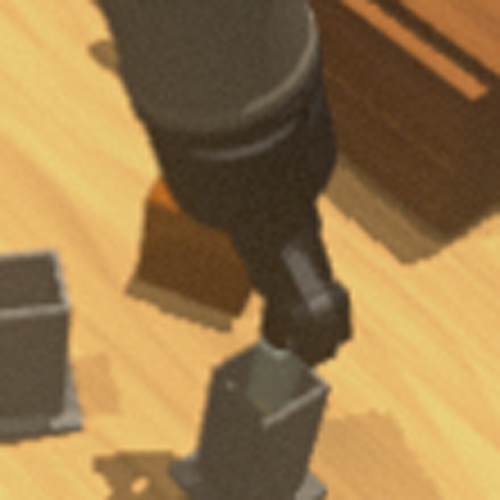

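The vial stands in the tumbler and is free (the body shows inside the rim at crop (270,380)). I'll retract along the tool axis and go back for vial B.

Emit:
{"name": "send_rows", "arguments": {
  "deltas": [
    [0.55,0,0,-0.08,0,0,0],
    [0.55,0,0,-0.2,0,0,0],
    [0.55,0,0,-0.45,0,0,0],
    [0.6,0,0,-0.7,0,0,0],
    [0.6,0,0,-0.95,0,0,0],
    [0.6,0,0,-0.95,0,0,0]
  ]
}}

```text
clock: 11.08
tcp_pos: [0.587, -0.1352, 0.3015]
orientation: [0.492, 2.765, -0.072]
contact_force: [1.5, -1.1, 0.2]
grip_width: 0.0513
```

```bash
python3 goT.py .53 .2 .33 19.5 18.5;python3 goA.py B .12
```

```text
11.0833 [-0.35  0.14  0.48  1.94  0.01  0.74  1.33] [ 0.587  -0.1352  0.3015] [ 1.45 -1.11  0.23] 0.051290493963549164
(array([ 1.009,  1.98 , -0.483]), array([-0.0688,  0.0048, -0.2089]), 'tcp goal', array([0.532, 0.201, 0.322]))
11.0833 [-0.35  0.14  0.48  1.94  0.01  0.74  1.33] [ 0.587  -0.1352  0.3015] [ 1.45 -1.11  0.23] 0.051290493963549164
(array([0.953, 2.353, 0.361]), array([ 0.0238,  0.2632, -0.2254]), 'tcp goal', array([0.599, 0.237, 0.206]))
```

Emit:
{"name": "send_rows", "arguments": {
  "deltas": [
    [0.6,0.15,0.25,-0.08,0,0,0],
    [0.6,0.3,0.5,-0.16,0,0,0],
    [0.6,0.4,0.75,-0.2,0,0,0],
    [0.6,0.5,1,-0.24,0,0,0]
  ]
}}

```text
clock: 11.42
tcp_pos: [0.5586, 0.0302, 0.305]
orientation: [0.494, 2.774, -0.075]
contact_force: [1.6, 0.1, -0.0]
grip_width: 0.0512
```

Emit:
{"name": "send_rows", "arguments": {
  "deltas": [
    [0.6,0.1,0.2,0,0.003,0.029,-0.025],
    [0.6,0.2,0.4,0,0.006,0.058,-0.05],
    [0.6,0.3,0.6,0,0.008,0.088,-0.075],
    [0.6,0.4,0.8,0,0.011,0.117,-0.1],
    [0.6,0.45,1,0,0.013,0.146,-0.125],
    [0.6,0.45,1,0,0.016,0.175,-0.15],
    [0.6,0.45,1,0,0.019,0.205,-0.175],
    [0.6,0.45,1,0,0.024,0.263,-0.225],
    [0.6,0.45,1,0,0.024,0.263,-0.225],
    [0.6,0.45,1,0,0.024,0.263,-0.225],
    [0.6,0.45,1,0,0.024,0.263,-0.225]
  ]
}}

```text
clock: 12.33
tcp_pos: [0.5511, 0.1922, 0.2814]
orientation: [0.44, -2.575, 0.12]
contact_force: [-1.0, 0.2, -0.2]
grip_width: 0.0515
```

```bash
python3 goA.py B .07
```

```text
12.3333 [-0.53  0.6   0.18  1.37 -0.11  1.71  1.57] [0.5511 0.1922 0.2814] [-0.98  0.2  -0.2 ] 0.051547907897790304
(array([-0.602,  0.177,  0.563]), array([ 0.0004, -0.0034, -0.0005]), 'tcp goal', array([0.575, 0.229, 0.163]))
```

Emit:
{"name": "send_rows", "arguments": {
  "deltas": [
    [0.6,-0.2,0.06,0.15,0,0,0],
    [0.6,-0.4,0.12,0.3,0,-0.002,0],
    [0.6,-0.55,0.16,0.45,0,-0.003,0],
    [0.6,-0.6,0.177,0.56,0,-0.003,0],
    [0.6,-0.6,0.177,0.56,0,-0.003,0],
    [0.6,-0.6,0.177,0.56,0,-0.003,0]
  ]
}}

```text
clock: 12.83
tcp_pos: [0.574, 0.2287, 0.1655]
orientation: [0.443, -2.585, 0.118]
contact_force: [-0.1, 0.1, 1.1]
grip_width: 0.0511
```

```bash
python3 goA.py B 0;python3 - <<'E'
from h import *
from bench import r
s=r.grab_frame("side");print([(b[0].round(1),b[1]) for b in blobs(s,(150,112,80,53),80,30)])
E
```

```text
12.8333 [-0.54  0.75  0.16  1.37 -0.14  1.55  1.55] [0.574  0.2287 0.1655] [-0.13  0.1   1.1 ] 0.05108521371508121
(array([-0.015, -0.002,  0.479]), array([ 0.0004, -0.0002, -0.0002]), 'tcp goal', array([0.542, 0.217, 0.102]))
[(array([210.6, 116.1]), np.int32(38)), (array([194.5, 138.1]), np.int32(139)), (array([215.2, 152.4]), np.int32(93))]
```

Cap B has not moved (side (194.5,138.1)), so I'll go down and grip.

Emit:
{"name": "send_rows", "arguments": {
  "deltas": [
    [0.6,0,0,0.15,0,0,0],
    [0.6,0,0,0.3,0,0,0],
    [0.6,-0.01,0,0.4,0,0,0],
    [0.6,-0.015,0,0.48,0,0,0],
    [0.6,-0.015,0,0.48,0,0,0],
    [0,-0.015,0,0.48,0,0,0],
    [0,-0.015,0,0.48,0,0,0],
    [0,-0.015,0,0.48,0,0,0],
    [0,-0.015,0,0.48,0,0,0],
    [0,-0.015,0,0.48,0,0,0],
    [0,-0.015,0,0.48,0,0,0]
  ],
  "squeeze": 40
}}

```text
clock: 13.8
tcp_pos: [0.5438, 0.218, 0.1026]
orientation: [0.444, -2.586, 0.116]
contact_force: [1.5, 0.2, 7.2]
grip_width: 0.0253
```

Emit:
{"name": "send_rows", "arguments": {
  "deltas": [
    [0,0.05,0,-0.09,0,0,0],
    [0,0.12,0,-0.2,0,0,0],
    [0,0.22,0,-0.38,0,0,0],
    [0,0.33,0,-0.57,0,0,0],
    [0,0.45,0,-0.78,0,0,0],
    [0,0.53,0,-0.92,0,0,0],
    [0,0.53,0,-0.92,0,0,0]
  ]
}}

```text
clock: 14.38
tcp_pos: [0.5452, 0.2181, 0.2671]
orientation: [0.446, -2.593, 0.113]
contact_force: [0.1, 0.4, -0.5]
grip_width: 0.0252
```

```bash
python3 goT.py .55 .2 .33 19.5 18.5;python3 goT.py .5625 -.0245 .33 -20 18.5
```

```text
14.3833 [-0.56  0.61  0.17  1.39 -0.13  1.67  1.54] [0.5452 0.2181 0.2671] [ 0.06  0.39 -0.47] 0.025157229854824166
(array([ 0.176, -0.123, -0.325]), array([ 9.000e-04, -2.667e-01, -2.000e-04]), 'tcp goal', array([0.552, 0.201, 0.322]))
14.3833 [-0.56  0.61  0.17  1.39 -0.13  1.67  1.54] [0.5452 0.2181 0.2671] [ 0.06  0.39 -0.47] 0.025157229854824166
(array([ 0.546, -1.573, -0.12 ]), array([-0.0207, -0.2561,  0.2246]), 'tcp goal', array([ 0.565, -0.025,  0.322]))
```

Emit:
{"name": "send_rows", "arguments": {
  "deltas": [
    [0,0.06,-0.05,-0.2,0,-0.07,0],
    [0,0.1,-0.1,-0.35,0,-0.14,0],
    [0,0.15,-0.12,-0.35,0,-0.2,0],
    [0,0.18,-0.12,-0.33,0,-0.267,0],
    [0,0.18,-0.12,-0.33,0,-0.267,0],
    [0,0.18,-0.12,-0.33,0,-0.267,0],
    [0,0.18,-0.12,-0.33,0,-0.267,0],
    [0,0.18,-0.12,-0.33,0,-0.267,0]
  ]
}}

```text
clock: 15.05
tcp_pos: [0.5465, 0.199, 0.3159]
orientation: [-0.478, 2.791, 0.079]
contact_force: [-1.5, -0.8, -0.3]
grip_width: 0.0251
```

```bash
python3 goT.py .5625 -.0245 .33 -20 18.5; python3 goT.py .5625 -.0245 .33 0 18.5
```

```text
15.05 [-0.63  0.1   0.16  1.93  0.03  0.8   1.42] [0.5465 0.199  0.3159] [-1.47 -0.85 -0.27] 0.025102071515237256
(array([ 0.35 , -1.451, -0.163]), array([ 0.0694, -0.0029,  0.2081]), 'tcp goal', array([ 0.565, -0.025,  0.322]))
15.05 [-0.63  0.1   0.16  1.93  0.03  0.8   1.42] [0.5465 0.199  0.3159] [-1.47 -0.85 -0.27] 0.025102071515237256
(array([ 0.347, -1.446, -0.162]), array([ 0.0346, -0.0029,  0.1025]), 'tcp goal', array([ 0.565, -0.024,  0.322]))
```

Emit:
{"name": "send_rows", "arguments": {
  "deltas": [
    [0,0.04,-0.15,-0.02,0,0,0],
    [0,0.08,-0.35,-0.04,0,0,0],
    [0,0.13,-0.55,-0.06,0,0,0],
    [0,0.17,-0.73,-0.08,0,0,0]
  ]
}}

```text
clock: 15.38
tcp_pos: [0.5605, 0.0867, 0.3203]
orientation: [-0.479, 2.793, 0.078]
contact_force: [0.5, -0.5, -1.4]
grip_width: 0.0248
```

Emit:
{"name": "send_rows", "arguments": {
  "deltas": [
    [0,0.04,-0.2,-0.02,0.012,0,0.034],
    [0,0.08,-0.4,-0.04,0.024,0,0.068],
    [0,0.13,-0.58,-0.06,0.035,-0.001,0.1],
    [0,0.16,-0.68,-0.08,0.046,-0.002,0.14],
    [0,0.18,-0.72,-0.08,0.058,-0.003,0.175],
    [0,0.18,-0.72,-0.08,0.069,-0.003,0.208],
    [0,0.18,-0.72,-0.08,0.069,-0.003,0.208],
    [0,0.18,-0.72,-0.08,0.069,-0.003,0.208]
  ]
}}

```text
clock: 16.05
tcp_pos: [0.5691, -0.0225, 0.3229]
orientation: [0.483, 2.782, -0.08]
contact_force: [-0.5, 0.1, -0.8]
grip_width: 0.0253
```

```bash
python3 goT.py .5625 -.0245 .235 -20 18.5
```

```text
16.05 [-0.48  0.07  0.35  1.95  0.17  0.84  1.  ] [ 0.5691 -0.0225  0.3229] [-0.51  0.07 -0.76] 0.025317659753965275
(array([ 0.22 , -0.027,  0.598]), array([ 0.0003, -0.0005,  0.0017]), 'tcp goal', array([ 0.565, -0.025,  0.227]))
```

Emit:
{"name": "send_rows", "arguments": {
  "deltas": [
    [0,0.05,0,0.14,0,0,0],
    [0,0.1,-0.01,0.28,0,0,0],
    [0,0.15,-0.02,0.42,0,0,0],
    [0,0.2,-0.027,0.54,0,0,0],
    [0,0.22,-0.027,0.6,0,0,0],
    [0,0.22,-0.027,0.6,0,0,0],
    [0,0.22,-0.027,0.6,0,0,0]
  ]
}}

```text
clock: 16.63
tcp_pos: [0.5651, -0.0262, 0.2273]
orientation: [0.487, 2.781, -0.08]
contact_force: [-0.1, -0.1, -1.2]
grip_width: 0.025
```

```bash
python3 goT.py .5625 -.0245 .185 -20 18.5
python3 - <<'E'
from h import *
from bench import r
S=r.grab_frame("side");o=r.get_obs();C=Ro.from_rotvec(o["orientation"]).as_matrix();G=o["tcp_pos"]-.008*C[:,2];print(G)
im=cv2.resize(S["pixels"][145:215,220:290],(600,600),interpolation=cv2.INTER_CUBIC)
cv2.imwrite("pics/t4.png",im[:,:,::-1])
q=lambda P:((proj(S,P)[0]-[220,145])*600/70).round(1)
print("bottom",q(G+[0,0,-.115]),"neck",q(G+[0,0,-.031]),"rim",q([.5625,-.0245,.1]), "dx",q(G+[.01,0,-.115])-q(G+[0,0,-.115]),"dy",q(G+[0,.01,-.115])-q(G+[0,0,-.115]))
E
```

```text
16.6333 [-0.46  0.18  0.35  2.08  0.15  0.61  0.99] [ 0.5651 -0.0262  0.2273] [-0.07 -0.13 -1.21] 0.02497129557143254
(array([0.108, 0.005, 0.315]), array([ 0.0001, -0.0001,  0.0006]), 'tcp goal', array([ 0.565, -0.025,  0.177]))
[ 0.5632179  -0.02524962  0.23569531]
bottom [307.2 360. ] neck [316.9 145.8] rim [301.3 407.6] dx [ 28.4 -16.5] dy [-22.3 -22. ]
```

View pics/t4.png

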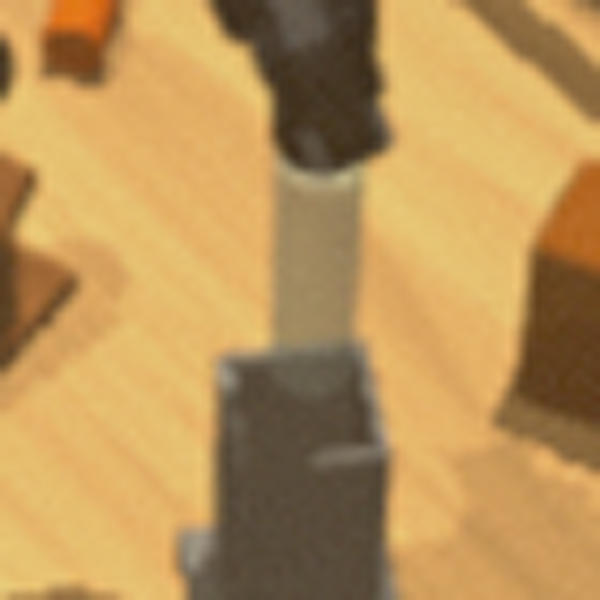

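The rim centre is at crop (297,405), and the vial axis, carried down to it, comes about 3 mm too far right. I'll shift the target to (0.5618,-0.0230) and go in.

```bash
python3 goT.py .5618 -.023 .232 -20 18.5;python3 goT.py .5618 -.023 .187 -20 18.5
```

```text
16.6833 [-0.46  0.18  0.35  2.08  0.15  0.61  0.99] [ 0.5656 -0.0261  0.2281] [ 0.28  0.67 -1.11] 0.024911951521663
(array([0.021, 0.011, 0.019]), array([0.0004, 0.0003, 0.0004]), 'tcp goal', array([ 0.564, -0.024,  0.224]))
16.6833 [-0.46  0.18  0.35  2.08  0.15  0.61  0.99] [ 0.5656 -0.0261  0.2281] [ 0.28  0.67 -1.11] 0.024911951521663
(array([0.117, 0.011, 0.303]), array([0.0004, 0.0003, 0.0004]), 'tcp goal', array([ 0.564, -0.024,  0.179]))
```

Emit:
{"name": "send_rows", "arguments": {
  "deltas": [
    [0,0.012,0.011,0,0,0,0],
    [0,0.02,0.011,0.02,0,0,0],
    [0,0.04,0.011,0.08,0,0,0],
    [0,0.065,0.011,0.15,0,0,0],
    [0,0.09,0.011,0.22,0,0,0],
    [0,0.115,0.011,0.3,0,0,0],
    [0,0.115,0.011,0.3,0,0,0],
    [0,0.115,0.011,0.3,0,0,0]
  ]
}}

```text
clock: 17.35
tcp_pos: [0.5628, -0.0239, 0.1781]
orientation: [0.489, 2.781, -0.08]
contact_force: [-0.7, 0.6, 0.4]
grip_width: 0.0252
```

Emit:
{"name": "send_rows", "arguments": {
  "deltas": [
    [0,0.003,0,0.01,0,0,0],
    [0,0.006,0,0.02,0,0,0],
    [0,0.009,0,0.03,0,0,0],
    [0,0.009,0,0.03,0,0,0]
  ]
}}

```text
clock: 17.68
tcp_pos: [0.5635, -0.0238, 0.1743]
orientation: [0.489, 2.78, -0.079]
contact_force: [0.1, 1.5, 0.9]
grip_width: 0.0253
```

```bash
python3 goT.py .5618 -.023 .172 -20 18.5
```

```text
17.6833 [-0.45  0.26  0.34  2.13  0.13  0.48  0.98] [ 0.5635 -0.0238  0.1743] [0.05 1.5  0.87] 0.02529858813188062
(array([0.017, 0.001, 0.064]), array([0.0003, 0.    , 0.0001]), 'tcp goal', array([ 0.564, -0.024,  0.164]))
```

Emit:
{"name": "send_rows", "arguments": {
  "deltas": [
    [0,0.002,0,0.007,0,0,0],
    [0,0.004,0,0.014,0,0,0],
    [0,0.006,0,0.021,0,0,0],
    [0,0.006,0,0.021,0,0,0]
  ]
}}

```text
clock: 18.02
tcp_pos: [0.5634, -0.024, 0.1707]
orientation: [0.489, 2.78, -0.079]
contact_force: [-0.9, 0.3, -1.1]
grip_width: 0.0248
```

Emit:
{"name": "send_rows", "arguments": {
  "deltas": [
    [0,0.002,0,0.007,0,0,0],
    [0,0.004,0,0.014,0,0,0],
    [0,0.006,0,0.021,0,0,0],
    [0,0.006,0,0.021,0,0,0]
  ]
}}

```text
clock: 18.35
tcp_pos: [0.5636, -0.024, 0.1673]
orientation: [0.489, 2.78, -0.079]
contact_force: [-0.4, -0.5, -1.5]
grip_width: 0.0255
```

Emit:
{"name": "send_rows", "arguments": {
  "deltas": [
    [0,0.002,0,0.007,0,0,0],
    [0,0.004,0,0.014,0,0,0],
    [0,0.006,0,0.021,0,0,0],
    [0,0.006,0,0.021,0,0,0]
  ]
}}

```text
clock: 18.68
tcp_pos: [0.5637, -0.0241, 0.164]
orientation: [0.489, 2.78, -0.079]
contact_force: [0.5, 0.2, -0.8]
grip_width: 0.0254
```

Emit:
{"name": "send_rows", "arguments": {
  "deltas": [
    [0,0.002,0,0.007,0,0,0],
    [0,0.004,0,0.014,0,0,0],
    [0,0.006,0,0.021,0,0,0],
    [0,0.006,0,0.021,0,0,0]
  ]
}}

```text
clock: 19.02
tcp_pos: [0.5638, -0.0241, 0.1608]
orientation: [0.489, 2.78, -0.079]
contact_force: [-0.6, 0.1, -0.5]
grip_width: 0.0249
```

Emit:
{"name": "send_rows", "arguments": {
  "deltas": [
    [0,0.002,0,0.007,0,0,0],
    [0,0.004,0,0.014,0,0,0],
    [0,0.006,0,0.021,0,0,0],
    [0,0.006,0,0.021,0,0,0]
  ]
}}

```text
clock: 19.35
tcp_pos: [0.5643, -0.0242, 0.1578]
orientation: [0.489, 2.78, -0.079]
contact_force: [-1.5, 0.1, 1.7]
grip_width: 0.0251
```

Emit:
{"name": "send_rows", "arguments": {
  "deltas": [
    [0,0.002,0,0.007,0,0,0],
    [0,0.004,0,0.014,0,0,0],
    [0,0.006,0,0.021,0,0,0],
    [0,0.006,0,0.021,0,0,0]
  ]
}}

```text
clock: 19.68
tcp_pos: [0.5647, -0.0243, 0.155]
orientation: [0.489, 2.779, -0.079]
contact_force: [-1.6, 0.7, 7.1]
grip_width: 0.0253
```

Emit:
{"name": "send_rows", "arguments": {
  "deltas": [
    [0,-0.003,0,-0.008,0,0,0],
    [0,-0.006,0,-0.016,0,0,0],
    [0,-0.008,0,-0.021,0,0,0],
    [0,-0.008,0,-0.021,0,0,0]
  ]
}}

```text
clock: 20.02
tcp_pos: [0.5644, -0.0242, 0.1579]
orientation: [0.489, 2.78, -0.079]
contact_force: [-0.3, -0.7, 1.0]
grip_width: 0.025
```

Light contact again (about 2 N). Release, retract, check.

Emit:
{"name": "send_rows", "arguments": {
  "deltas": [
    [0.35,0,0,0,0,0,0],
    [0.4,0,0,0,0,0,0],
    [0.45,0,0,0,0,0,0],
    [0.5,0,0,0,0,0,0],
    [0.55,0,0,0,0,0,0],
    [0.55,0,0,0,0,0,0]
  ]
}}

```text
clock: 20.52
tcp_pos: [0.5643, -0.0242, 0.1578]
orientation: [0.489, 2.78, -0.079]
contact_force: [-0.5, 0.0, -0.0]
grip_width: 0.0468
```

Emit:
{"name": "send_rows", "arguments": {
  "deltas": [
    [0.55,0,0,-0.08,0,0,0],
    [0.55,0,0,-0.2,0,0,0],
    [0.55,0,0,-0.45,0,0,0],
    [0.55,0,0,-0.7,0,0,0],
    [0.55,0,0,-0.95,0,0,0],
    [0.55,0,0,-0.95,0,0,0]
  ]
}}

```text
clock: 21.02
tcp_pos: [0.5239, -0.0079, 0.3]
orientation: [0.488, 2.771, -0.071]
contact_force: [0.6, -0.3, 0.9]
grip_width: 0.0471
```

Emit:
{"name": "send_rows", "arguments": {
  "deltas": [
    [0.55,0,0.2,-0.2,0,0,0],
    [0.55,0,0.5,-0.2,0,0,0],
    [0.55,0,0.8,-0.2,0,0,0],
    [0.55,0,1,-0.2,0,0,0],
    [0.55,0,1,-0.2,0,0,0]
  ]
}}

```text
clock: 21.43
tcp_pos: [0.5654, 0.1447, 0.3213]
orientation: [0.475, 2.781, -0.072]
contact_force: [0.4, -0.1, -0.1]
grip_width: 0.0468
```

Emit:
{"name": "send_rows", "arguments": {
  "deltas": [
    [0.55,0,0.25,0,0,0,0],
    [0.55,0,0.5,0,0,0,0],
    [0.55,0,0.8,0,0,0,0],
    [0.55,0,1,0,0,0,0],
    [0.55,0,1,0,0,0,0]
  ]
}}

```text
clock: 21.85
tcp_pos: [0.6152, 0.2851, 0.3199]
orientation: [0.477, 2.783, -0.074]
contact_force: [-1.4, 0.4, 0.4]
grip_width: 0.047
```

Run:
```python
from h import *
from bench import r
S=r.grab_frame("side");T=r.grab_frame("top")
g=lambda im,x,y,w,h:cv2.resize(im[y:y+h,x:x+w],(400,400),interpolation=cv2.INTER_CUBIC)
cv2.imwrite("pics/fin.png",np.hstack([g(T["pixels"],215,90,190,190),g(S["pixels"],200,130,190,190)])[:,:,::-1])
a=blobs(T,(230,120,110,75),50,30);b=blobs(S,(235,150,90,75),60,20);print(a,b)
for z in(.155,):print([plane(T,p[0],z).round(3) for p in a],[plane(S,p[0],z).round(3) for p in b])
```

```text
[(array([247.        , 124.85714286]), np.int32(154)), (array([246.02083333, 139.91666667]), np.int32(48)), (array([305.26436782, 151.36781609]), np.int32(174)), (array([296.70689655, 167.13793103]), np.int32(116)), (array([248.85211268, 178.72535211]), np.int32(142))] []
[array([ 0.687, -0.021,  0.155]), array([ 0.652, -0.019,  0.155]), array([ 0.627, -0.15 ,  0.155]), array([ 0.592, -0.13 ,  0.155]), array([ 0.565, -0.025,  0.155])] []
```

View pics/fin.png

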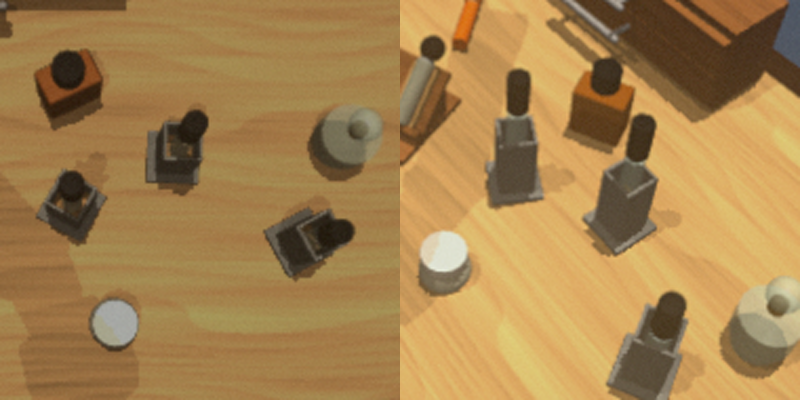

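Both capped vials stand upright in their tumblers, with caps at top crop (193,125) and (71,185). The bystanders are in place and the arm is clear.

```bash
python3 -c "
from bench import r
print(r.hand_in())"
```

```text
the job is handed in; nothing more can be done
None
```

Both capped vials now stand cap up in the two empty tumblers, and I handed the job in at about 22 s of the 61 s allowed. The hand-in gave no verdict.

- **Setting down:** I lowered each vial until it touched the floor. The wrist force peaked at about 11–12 N for the first vial and 7–8 N for the second. I then backed off to about 2 N before opening the fingers.
- **Final picture:** In the top view the caps sit at about (0.627, -0.150) and (0.565, -0.025). Both are within 3 mm of my tumbler estimates, and the vials look upright. I worked out the bottoms' height from the arm's position, at about 50 mm above the table.
- **Bystanders:** The flacon, cream jar, round bottle and stored vial look unmoved in the last picture. The stopper vial is still in its lane, though that crop shows only part of the stand. I judged all of these by eye.
- **Checks that failed or disagreed:** The cap search in the final side view found nothing, so the cap positions rest on the top view alone. Before I lowered the second vial, the side view put it about 3 mm to one side, and I corrected for that.

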